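Tip the standing kit case down into its painted spot

ROBOT

A 7-joint arm with a two-finger parallel gripper is mounted at the origin on the work surface. World frame = base frame: x ahead of the robot, y to its left, z up, the work surface at z = 0. Lengths are in m, angles in rad, forces in N, time in s.
With the tool pointing down it reaches from about 0.425 to 0.95 m from the base axis. Payload 4.7 kg.
Tool frame: the origin (TCP) lies on the centre line of the jaws, within the pads' length; the fingertips stand 11 mm ahead of it and the grasp point (between the pads) lies 8 mm behind it; x points along the fingers, y is the direction in which the jaws open and shut, and the axes are right-handed (so a half turn about x gives the same grasp; the last joint's range is limited). The gripper opens to 85 mm and grips with 20 to 120 N. Pads are 22 mm wide; open, the fingers measure 114 mm over their backs; the gripper's body (76 mm by 85 mm) begins 54 mm behind the grasp point. The pads swing forward as they close: fully open they stand 13 mm farther back than shut.
Start: joints at [1.128, 0.469, -0.049, 1.532, 0.024, 1.141, -0.082], TCP at [0.271, -0.618, 0.242] pointing down, gripper open.
Joint ranges: [-2.59, 2.59], [-0.33, 1.99], [-1.39, 1.29], [0.1, 2.45], [-1.04, 4.18], [0.21, 1.99], [-2.66, 2.66]. Speed limits (rad/s): [2.57, 2.57, 3.14, 3.14, 3.14, 3.14, 3.14].

INTERFACE

Orientations are given as a rotation vector (axis times angle).
In Python, from cell import get_state, capture, get_calibration, hand_in, find_in, masks_of, tip_of gives the robot as it stands. The module is installed in compiled form; this text tells all that it offers.
- The arm moves only by the shell command python3 -m handwheel 'ROWS' [FORCE]. ROWS is JSON, a list that holds one entry, the list of rows, each a list of 7 numbers: the shift along the world's x, y, z in cm, then the turn, a rotation vector about the world's x, y, z in rad, then the closure, from 0 (fully open) to 1 (shut). A call has 1 to 10 rows; each row is the pose to reach, as a shift and turn from the pose commanded when the call began; what a row does not reach only later rows make up. A row lasts 1/12 s, in which the tool goes at most 41.7 mm and 7.16 degrees, less where a joint would pass 70% of its speed; a pose out of reach is approached as far as the arm can. A call with a gripper value outside its range is refused whole. The fingers move at their own pace and stop on an object; FORCE is the grip in N (left out, the last holds). Time passes only in rows, so rows that repeat a pose let the fingers close. It gives the time, the measured TCP pose, the force and the opening at its end, in the units of the state.
- get_state(): the state, without advancing time (a new reading comes with each control period).
- capture(name): name is "side" or "top" or "wrist"; returns the picture (420x560x3 uint8, red, green, blue); there is no depth.
- get_calibration(name): a dict with "fov_y" (degrees; the focal length in pixels is half the picture's height over the tangent of half this angle, whatever the lens; pixels are square), "cx", "cy" (the principal point, pixels), "k1" (the pictures are not rectified: a ray, as slopes to the right and down, at radius r is drawn at 1 + k1 r^2 times it, then the intrinsics apply), "T" (4x4, takes a point from camera to world coordinates). Camera axes: x right, y down, z forward; pixel columns grow to the right and rows downward; lengths in m; the calibration is good to about 2 mm. A picture is of the moment at which its call begins: read the wrist's pose just before it. get_calibration takes no time and is no camera call; for the wrist camera it gives the pose at the moment of the call.
- hand_in(): hands the job in, once; it reports no verdict.
Trained networks look in the newest picture that a camera, given by its name, has taken for a name from the list of things; names that differ only in an ending like _2 or _b are one class to them, and where a whole thing is asked for, a point or a joint stands for the part that bears it (a point fixed in the world has none). Each returns a list of dicts, best first, with "p" (0 to 1); they miss things now and then, are a little off and sometimes report something else, mostly with a low value. They report only what shows in the picture. A call takes as long as a camera call. They do not tell look-alikes from the thing itself.
- find_in(name, camera): "position" ([x, y, z] in m, in world coordinates, good to about 4 mm: the middle of the surface that is visible of it).
- masks_of(name, camera): "region" (420x560 bool, what is visible of it).
- tip_of(name, camera): "position" ([x, y, z] in m, in world coordinates, good to about 4 mm: a listed point, or the origin of a listed thing).
The state is a dict: "clock": time; "joints": joint angles; "dq": joint speeds; "joint_torque": joint torques, N m; "tcp_pos": TCP position; "ee_rot": TCP orientation; "wrist_force": force on the tool from outside, world axes, zero at the start; "moment": the same for the moment, N m; "grip_width": opening from 0.0 (shut) to 1.0 (fully open).
Only numpy, scipy, OpenCV 4.12 (cv2) and the standard library are available. Lean on these libraries where they do the work, as an engineer would, in place of code of your own. Each camera call takes 0.05 s, during which the arm holds its last target.

TASK

The green picture hanging kit case has been left standing on edge, just short of its yellow outlined spot on the organiser mat. Without gripping or lifting it, gently push it low down so that it slides, still standing, until its leading bottom edge has just crossed the yellow line nearest to it, then push it over near its top so that it falls flat into its spot, lid up and wholly inside the yellow outline. Leave everything else where it is.

Things in the scene. Friction and masses are not known exactly. Their poses are not given: they have to be found in the camera images.
- case: Green plastic kit case, closed, standing on its hinge edge: 42 mm thick (its x), 140 wide (y), 92 high (z), yellow latch 40 mm wide and 5 mm high on top in the middle; 0.24 to 0.39 kg, centre of mass in its middle. Origin: centre of the edge it stands on. Its +x face is the ribbed base, towards the yellow outline; its -x face is the flat lid with a small picture label, away from it.
- mat: Dark rubber mat, 385 x 405 mm, 2 mm thick, fixed. Origin: on the shelf under the centre of the case's spot, a rectangle in yellow line: inside the line 145 mm along the mat's x, 180 mm along its y; line 10 mm wide. x points from the case to the spot, about to the robot's left: the inner side of the line nearest the case is at x = -72.5 mm. White outlines hold the hammer (-y) and awl (+y).
- case_foot_left (a point): Left end of the bottom edge of the case's base face, over which it tips (case frame x 21, y 70, z 0 mm). At the start this edge (its middle) is 25 to 65 mm short of the inner side of the yellow line nearest to it, the case within 12 mm of the spot's middle line and 0.12 rad of square to it. Once fallen, the case lies from this edge to 92 mm (97 with the latch) beyond it.
- case_foot_right (a point): Right end of that tipping edge (case frame x 21, y -70, z 0 mm). Friction on the mat is 0.5 to 0.66: pushed slowly on the lid below about 28 mm above the mat the case slides standing; pushed above about 72 mm it tips over this edge without sliding, passes its balance at 24 degrees and falls away from the push.
- case_top_left (a point): Upper corner of the case's base face (case frame x 21, y 70, z 92 mm).
- case_top_right (a point): Upper corner of the case's base face (case frame x 21, y -70, z 92 mm).
- hammer: Wooden-handled hammer, 260 mm long, lying in its white outline along the mat's x, handle at the case's end, head about 100 mm across the mat and 30 mm high. Leave alone. Origin: under its middle.
- awl: Steel awl with a dark wooden handle, 170 mm long and 28 mm high, lying in its white outline along the mat's x. Leave alone. Origin: under its middle.
- doorstop: Chrome doorstop with a black rubber ring, standing on the mat beside the case; 48 mm across, 68 mm high. Leave alone. Origin: centre of its foot.
- jar: Small amber glass jar with a white cap, standing on the mat on the other side of the case; 54 mm across, 72 mm high. Leave alone. Origin: centre of its foot.
Mind the look-alikes: they are no part of the job. Several things have the shape of the case; the one meant has the colours described above.

How it is judged:
On the way, in this order (a step that is already met when the one before it is completed fails the run):
1. the case, still standing, has its leading bottom edge across the yellow line nearest to it, inside the outline (angle between case's own z axis and vertical below 0.12 rad and x of each of case_foot_left, case_foot_right in the frame of mat above -0.0725 m), for 0.1 s.
2. the case has fallen flat, lid up, inside the outline (angle between case's own x axis and vertical above 3.05 rad and x of case_foot_left in the frame of mat between -0.0775 and 0.0775 m and y of case_foot_left in the frame of mat between -0.095 and 0.095 m and x of case_foot_right in the frame of mat between -0.0775 and 0.0775 m and y of case_foot_right in the frame of mat between -0.095 and 0.095 m and x of case_top_left in the frame of mat between -0.0775 and 0.0775 m and y of case_top_left in the frame of mat between -0.095 and 0.095 m and x of case_top_right in the frame of mat between -0.0775 and 0.0775 m and y of case_top_right in the frame of mat between -0.095 and 0.095 m), for 0.2 s.
At the end, for the whole second after the job is handed in: The case lies flat on the mat at rest, lid up (within about 5 degrees), with all four corners of its base face inside the yellow outline or lapping onto the line by at most 5 mm; every other thing is within 12 mm of where it stood (all of step 2 and height (world z) of each of case_foot_left, case_top_right below 0.008 m and linear speed of case below 0.02 m/s and distance of each of hammer, awl, doorstop, jar from where it was at the start of the episode below 0.012 m); the robot touches nothing.
It fails at once if the case is lifted: the edge it stands on and tips over rises 20 mm off the mat (height (world z) of each of case_foot_left, case_foot_right above 0.022 m).
It fails at once if the case is gripped or shoved hard: more than 18 N from the fingers (contact force between the fingers and case above 18 N).
It fails at once if the case lies flat outside its spot: a corner more than 12 mm past the inside of the outline (beyond the line) (angle between case's own x axis and vertical above 3.05 rad and not ((x of case_foot_left in the frame of mat between -0.0845 and 0.0845 m and y of case_foot_left in the frame of mat between -0.102 and 0.102 m and x of case_foot_right in the frame of mat between -0.0845 and 0.0845 m and y of case_foot_right in the frame of mat between -0.102 and 0.102 m and x of case_top_left in the frame of mat between -0.0845 and 0.0845 m and y of case_top_left in the frame of mat between -0.102 and 0.102 m and x of case_top_right in the frame of mat between -0.0845 and 0.0845 m and y of case_top_right in the frame of mat between -0.102 and 0.102 m))).
It fails at once if one of the other things on the shelf is moved more than 12 mm (distance of any of hammer, awl, doorstop, jar from where it was at the start of the episode above 0.012 m).
It also fails if it takes over 38 s, if anything falls off the work surface, if the arm or the gripper's body presses on something with over 40 N, if the wrist force passes 120 N, or if a joint passes its speed limit or range.

## Working session

There is one attempt and no reset: what is moved stays moved. The work goes in short steps, Python scripts to look and compute and a shell command to move; the robot and the scene stay as the last step left them, time stands still between calls to the robot, and variables do not carry over. Pictures are saved under pics/ and viewed, and the job is handed in when it is done.

```bash
mkdir -p pics; python3 - <<'E'
from cell import *
import cv2,numpy as np
s=get_state(); print({k:np.round(v,3) for k,v in s.items()})
for n in ["side","top","wrist"]:
    c=get_calibration(n); print(n,c['fov_y'],c['cx'],c['cy'],c['k1'],np.round(c['T'],4).tolist())
    im=capture(n); cv2.imwrite(f"pics/{n}0.png",im[:,:,::-1])
E
```

```text
{'clock': np.float64(0.0), 'joints': array([ 1.128,  0.469, -0.049,  1.534,  0.024,  1.141, -0.082]), 'dq': array([ 0.001, -0.001, -0.002, -0.001, -0.   ,  0.001,  0.   ]), 'joint_torque': array([ 1.0000e-03, -5.1031e+01, -4.7000e-02, -2.3771e+01,  1.0000e-02,
        7.0000e-03,  0.0000e+00]), 'tcp_pos': array([ 0.271, -0.617,  0.241]), 'ee_rot': array([ 1.994,  0.421, -1.995]), 'wrist_force': array([-0.05 , -0.374, -0.693]), 'moment': array([-0.024, -0.029, -0.07 ]), 'grip_width': np.float64(1.002)}
side 45.32399043882466 282.71264199436837 198.30076420449552 -0.0009066251863661316 [[-0.8624, -0.3091, 0.401, 0.0911], [-0.5059, 0.4934, -0.7076, 0.7474], [0.0208, -0.8131, -0.5818, 0.7505], [0.0, 0.0, 0.0, 1.0]]
top 51.31222738398279 284.65176259235807 211.4019734680427 0.04393499579634952 [[-0.0066, -0.9808, 0.1951, 0.4036], [-0.9997, 0.0109, 0.021, -0.0696], [-0.0228, -0.1949, -0.9806, 0.8921], [0.0, 0.0, 0.0, 1.0]]
wrist 59.92863922393672 278.0797973067676 205.99626763784752 -0.09919114001792423 [[0.4025, -0.8796, -0.2537, 0.3366], [-0.9154, -0.3873, -0.1094, -0.5903], [-0.0021, 0.2762, -0.9611, 0.3729], [0.0, 0.0, 0.0, 1.0]]
```

View pics/side0.png

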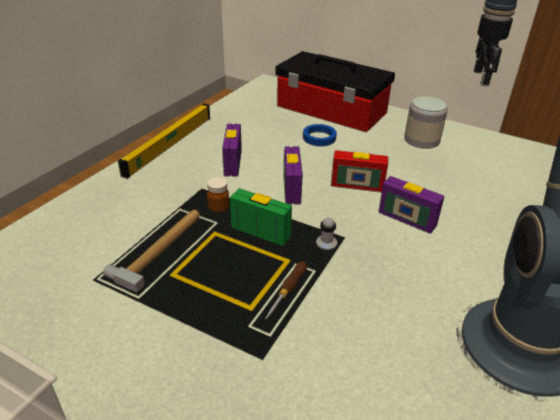

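View pics/top0.png

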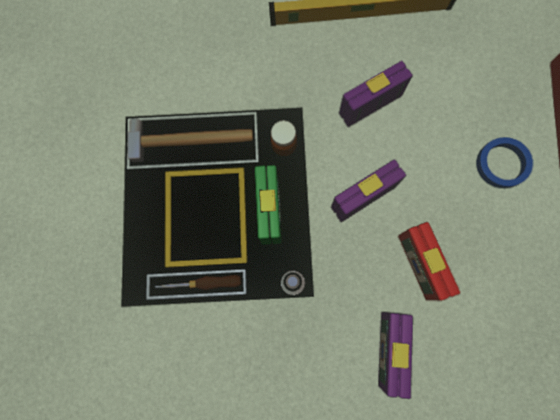

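View pics/wrist0.png

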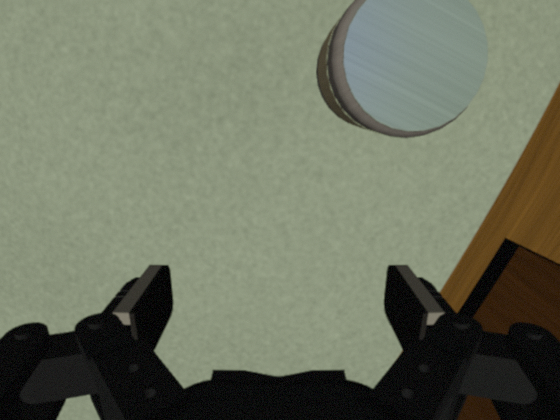

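The top view shows these case-shaped things: green (267,203), purple (375,92), purple (368,190), red (430,262) and purple (396,355). Only the green one matches, and it stands just right of the yellow outline (205,217). In the side view its ribbed green face is at (261,217), towards the outline. Next I'll measure it and check a close crop.

```bash
cat > h.py <<'E'
import numpy as np,cv2
from cell import *
def K(n,c=None):
    c=c or get_calibration(n); f=210/np.tan(np.radians(c['fov_y'])/2); return c,f
def ray(n,px,c=None):
    c,f=K(n,c); px=np.atleast_2d(px).astype(float)
    d=(px-[c['cx'],c['cy']])/f; u=d.copy()
    for _ in range(20): u=d/(1+c['k1']*(u**2).sum(1,keepdims=True))
    v=np.c_[u,np.ones(len(u))]@c['T'][:3,:3].T
    return c['T'][:3,3],v
def toz(n,px,z,c=None):
    o,v=ray(n,px,c); return o+v*((z-o[2])/v[:,2])[:,None]
def proj(n,P,c=None):
    c,f=K(n,c); P=np.atleast_2d(P); q=(P-c['T'][:3,3])@c['T'][:3,:3]
    u=q[:,:2]/q[:,2:]; u=u*(1+c['k1']*(u**2).sum(1,keepdims=True)); return u*f+[c['cx'],c['cy']]
E
python3 - <<'E'
from h import *
ims={}
for n in ["top","side"]:
    im=capture(n); ims[n]=im
    for k in ["case_foot_left","case_foot_right","case_top_left","case_top_right","mat","case","doorstop","jar"]:
        r=tip_of(k,n)[:3]; print(n,k,[(np.round(a['position'],4).tolist(),round(a['p'],2)) for a in r])
    hsv=cv2.cvtColor(im,cv2.COLOR_RGB2HSV)
    m=cv2.inRange(hsv,(18,120,90),(32,255,255))
    nn,l,st,ce=cv2.connectedComponentsWithStats(m)
    for i in range(1,nn):
        if st[i,4]>30: print(n,st[i],ce[i])
cv2.imwrite("pics/ctop.png",cv2.resize(ims['top'][90:320,110:330,::-1],None,fx=2.6,fy=2.6,interpolation=cv2.INTER_CUBIC))
cv2.imwrite("pics/cside.png",cv2.resize(ims['side'][160:320,150:350,::-1],None,fx=3.5,fy=3.5,interpolation=cv2.INTER_CUBIC))
print(get_state()['clock'])
E
```

```text
top case_foot_left [([0.3738, -0.2772, -0.0017], 0.91), ([0.629, -0.2833, -0.0018], 0.86), ([0.5431, -0.3167, -0.005], 0.84)]
top case_foot_right [([0.5549, -0.1648, 0.0002], 0.78)]
top case_top_left [([0.8346, -0.3049, 0.0897], 0.86), ([0.3739, -0.2705, 0.0888], 0.83), ([0.544, -0.3181, 0.0909], 0.81)]
top case_top_right [([0.4145, -0.3651, 0.0901], 0.98), ([0.7608, -0.1847, 0.0917], 0.82), ([0.6527, 0.0038, 0.0961], 0.7)]
top mat [([0.5737, 0.1175, 0.0046], 0.73)]
top case [([0.4677, -0.3211, 0.0017], 0.93), ([0.6083, -0.2146, -0.0001], 0.89), ([0.303, -0.2471, -0.0002], 0.8)]
top doorstop [([0.4332, -0.0633, -0.0007], 0.78)]
top jar [([0.7237, -0.0481, -0.0002], 0.9)]
top [274   0 124  12 756] [320.85582011   3.73280423]
top [366  73  24  19 261] [377.52873563  82.51340996]
top [ 165  168   82   99 1711] [203.29047341 218.46113384]
top [358 174  24  21 294] [370.10204082 184.50680272]
top [260 190  16  22 297] [267.46127946 200.04040404]
top [423 248  22  25 346] [434.04046243 260.13872832]
top [190 281   6   6  35] [192.42857143 283.54285714]
top [392 343  17  25 380] [399.857894
[... 641 characters left out ...]
, ([0.8152, -0.2315, 0.0007], 0.78), ([0.5806, -0.0206, 0.0041], 0.65)]
side doorstop [([0.5823, -0.0219, 0.0068], 0.69), ([0.4302, -0.0684, 0.0011], 0.56)]
side jar [([0.7301, -0.0505, 0.0023], 0.96)]
side [121 104  86  62 860] [167.60930233 133.32674419]
side [226 130  10   8  75] [230.57333333 133.44      ]
side [353 152  16   7  98] [360.65306122 155.15306122]
side [287 154  11   9  96] [291.84375 158.03125]
side [403 182  20  12 126] [413.0952381  187.27777778]
side [251 193  21  11 147] [260.89795918 198.08163265]
side [128 212  67  58 237] [158.29957806 242.4092827 ]
side [ 170  231  120   80 1346] [231.04680535 271.28157504]
side [279 288   9  10  46] [283.23913043 291.82608696]
1.05
```

View pics/ctop.png

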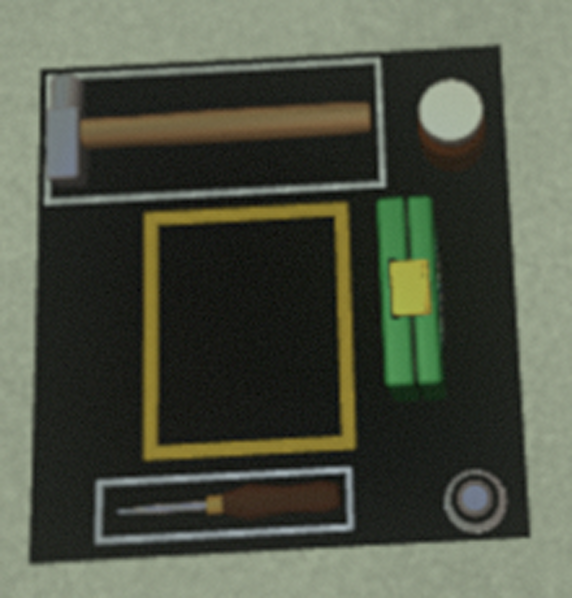

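View pics/cside.png

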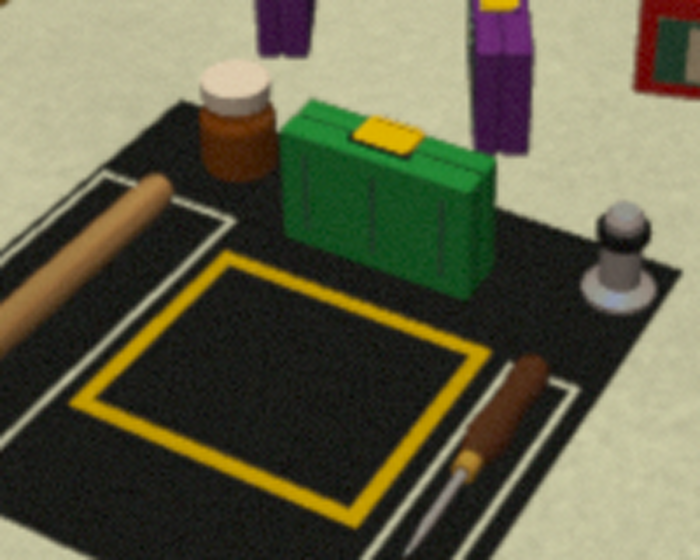

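```bash
python3 - <<'E'
from h import *
for n,f in [("top","pics/top0.png"),("side","pics/side0.png")]:
    im=cv2.imread(f); hsv=cv2.cvtColor(im,cv2.COLOR_BGR2HSV)
    m=cv2.inRange(hsv,(18,120,90),(32,255,255))
    nn,l,st,ce=cv2.connectedComponentsWithStats(m)
    i=max((i for i in range(1,nn) if 1000<st[i,4]),key=lambda i:st[i,4])
    mm=(l==i).astype(np.uint8)
    cs,h=cv2.findContours(mm,cv2.RETR_CCOMP,cv2.CHAIN_APPROX_NONE)
    for c in cs:
        if len(c)<100: continue
        hull=cv2.convexHull(c)
        # rectify to plane then minAreaRect
        W=toz(n,c[:,0,:],0.002)[:,:2]
        r=cv2.minAreaRect((W*1000).astype(np.float32)); print(n,"rect",np.round(r[0],1),np.round(r[1],1),round(r[2],2))
    g=cv2.inRange(hsv,(45,120,40),(80,255,255)); nn,l,st,ce=cv2.connectedComponentsWithStats(g)
    for i in range(1,nn):
        if st[i,4]>200:print(n,"green",st[i],ce[i])
E
```

```text
top rect [573.4 115.3] [201.4 166.2] 2.51
top rect [573.3 115.1] [184.  149.1] 2.44
top green [ 255  165   26   79 1053] [266.74738841 200.5631529 ]
side rect [572.9 114.2] [202.5 168.3] 2.4
side rect [572.4 114.1] [180.9 147.7] 2.52
side green [ 230  189   62   57 2346] [260.56820119 217.48849105]
```

```bash
cat >> h.py <<'E'
from scipy.optimize import minimize
def boxpts(p,z0=0.002):
    x,y,a=p; c,s=np.cos(a),np.sin(a)
    P=np.array([[i,j,k] for i in(-.021,.021) for j in(-.07,.07) for k in(0,.092)])
    P[:,2]+=z0
    R=np.array([[c,-s,0],[s,c,0],[0,0,1]]); return P@R.T+[x,y,0]
def fit(masks,p0,cal,z0=0.002):
    S=8
    def iou(p):
        t=0
        for n,m in masks.items():
            q=cv2.convexHull((proj(n,boxpts(p,z0),cal[n])*S).astype(np.int32)[:,None])
            r=np.zeros(m.shape,np.uint8); cv2.fillConvexPoly(r,q,1,cv2.LINE_AA,3)
            t+=1-(r&m).sum()/(r|m).sum()
        return t
    best=None
    for da in(-.08,0,.08):
        x0=np.array(p0)+[0,0,da]
        r=minimize(iou,x0,method='Nelder-Mead',options=dict(initial_simplex=x0+np.array([[0,0,0],[.01,0,0],[0,.01,0],[0,0,.08]]),xatol=1e-4,fatol=1e-4))
        if best is None or r.fun<best.fun: best=r
    return best.x,best.fun
MO=np.array([.5732,.1148]); MA=np.radians(2.45)
def tomat(P):
    d=np.asarray(P)[...,:2]-MO; ex=np.array([-np.sin(MA),np.cos(MA)]); ey=-np.array([np.cos(MA),np.sin(MA)])
    return np.stack([d@ex,d@ey],-1)
def gmask(im,lo=(45,100,25),hi=(80,255,255)):
    hsv=cv2.cvtColor(im,cv2.COLOR_RGB2HSV); g=cv2.inRange(hsv,lo,hi)
    nn,l,st,ce=cv2.connectedComponentsWithStats(g); i=1+st[1:,4].argmax(); g=(l==i).astype(np.uint8)
    c,_=cv2.findContours(g,cv2.RETR_EXTERNAL,cv2.CHAIN_APPROX_NONE); q=cv2.convexHull(np.vstack(c))
    r=np.zeros_like(g); cv2.fillConvexPoly(r,q,1); return r
def report(p):
    x,y,a=p; c,s=np.cos(a),np.sin(a); R=np.array([[c,-s],[s,c]])
    L=R@[.021,.07]+[x,y]; Rr=R@[.021,-.07]+[x,y]; m=R@[-.021,0]+[x,y]
    print("case",np.round(p,4),"mat footL",np.round(tomat(L)*1000,1),"footR",np.round(tomat(Rr)*1000,1),"lidmid",np.round(m,4),"yaw-mat deg",round(np.degrees(a-np.pi/2-MA),2))
E
python3 - <<'E'
from h import *
ims={n:cv2.imread(f"pics/{n}0.png")[:,:,::-1].copy() for n in("top","side")}
cal={n:get_calibration(n) for n in ims}
ms={n:gmask(im) for n,im in ims.items()}
for k in (["top","side"],["top"],["side"]):
    p,f=fit({n:ms[n] for n in k},[.58,-.02,np.pi/2+.05],cal); print(k,round(f,3)); report(p)
# purple near one
def pm(im,pt):
    hsv=cv2.cvtColor(im,cv2.COLOR_RGB2HSV); g=cv2.inRange(hsv,(130,60,25),(165,255,255)); nn,l,st,ce=cv2.connectedComponentsWithStats(g)
    i=1+np.argmin([np.hypot(*(c-pt)) for c in ce[1:]]);print(st[i]); g=(l==i).astype(np.uint8)
    return g
g=pm(ims["top"],(368,190)); c,_=cv2.findContours(g,0,cv2.CHAIN_APPROX_NONE); c=np.vstack(c); q=cv2.boxPoints(cv2.minAreaRect(c)); print(q, np.round(toz("top",q,.092),3))
for px in [(332,207),(341,219),(333,203),(345,221)]: print(px,np.round(toz("top",px,.092),3),np.round(toz("top",px,.0),3))
R=cv2.Rodrigues(get_state()['ee_rot'])[0]; print(np.round(R,3))
cv2.imwrite("pics/cp.png",cv2.resize(ims['top'][140:240,310:430,::-1],None,fx=5,fy=5,interpolation=cv2.INTER_CUBIC))
E
```

```text
['top', 'side'] 0.074
case [ 0.5828 -0.0183  1.6229] mat footL [-113.    66.3] footR [-111.7  -73.7] lidmid [ 0.5839 -0.0393] yaw-mat deg 0.53
['top'] 0.021
case [ 0.5834 -0.0182  1.6275] mat footL [-113.3   65.8] footR [-111.3  -74.2] lidmid [ 0.5846 -0.0391] yaw-mat deg 0.8
['side'] 0.039
case [ 0.5827 -0.017   1.5928] mat footL [-109.6   65.7] footR [-112.5  -74.2] lidmid [ 0.5831 -0.038 ] yaw-mat deg -1.19
[ 335  160   70   55 1155]
[[332.98364 197.84384]
 [394.68665 158.42249]
 [406.07953 176.25482]
 [344.37653 215.67618]] [[ 0.588 -0.143  0.092]
 [ 0.663 -0.262  0.092]
 [ 0.628 -0.281  0.092]
 [ 0.554 -0.163  0.092]]
(332, 207) [[ 0.57  -0.141  0.092]] [[ 0.589 -0.149  0.   ]]
(341, 219) [[ 0.547 -0.157  0.092]] [[ 0.564 -0.167  0.   ]]
(333, 203) [[ 0.578 -0.143  0.092]] [[ 0.598 -0.151  0.   ]]
(345, 221) [[ 0.543 -0.164  0.092]] [[ 0.56  -0.175  0.   ]]
[[ 0.     0.402 -0.916]
 [-0.    -0.916 -0.402]
 [-1.     0.    -0.   ]]
```

View pics/cp.png

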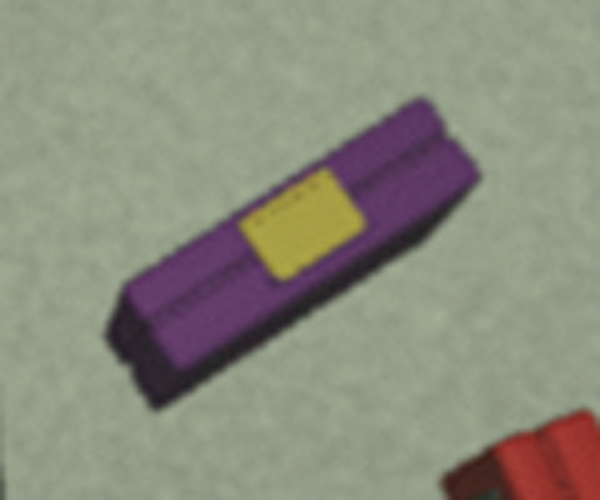

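The close crop confirms the choice: green case, ribbed face towards the outline, two yellow-latched purple cases behind it. In the top view a purple corner is about 10 cm behind the lid, near world (0.588,-0.145). So I'll push with the nearly shut fingers leaned only about 24°, which keeps the gripper body clear of both cases.

Measured: tipping edge at mat x = -112 mm, case centre at mat y = -4 mm, yaw about 0.5° off the mat.

```bash
python3 -m handwheel '[[[2.1,3.5,0.2,0,0,0.12,0.7],[4.2,7,0.4,0,0,0.24,0.7],[6.3,10.5,0.6,0,0,0.36,0.7],[8.4,14,0.8,0,0,0.48,0.7],[10.5,17.5,1,0,0,0.6,0.7],[12.6,21,1.2,0,0,0.72,0.7],[14.7,24.5,1.4,0,0,0.84,0.7],[16.8,28,1.6,0,0,0.96,0.7],[18.9,31.5,1.8,0,0,1.08,0.7],[21,35,2,0,0,1.2,0.7]]]' 20
```

```text
clock: 1.88
tcp_pos: [0.4821, -0.2663, 0.2628]
ee_rot: [1.173, 1.231, -1.173]
wrist_force: [0.1, -0.2, -0.0]
grip_width: 0.302
```

```bash
python3 -m handwheel '[[[1.7,3.4,0,0.07,0.003,0,0.7],[3.4,6.9,0,0.14,0.007,0,0.7],[5.1,10.3,0,0.21,0.01,0,0.7],[6.8,13.8,0,0.28,0.013,0,0.7],[8.5,17.2,0,0.35,0.017,0,0.7],[10.3,20.7,0,0.4,0.019,0,0.7],[10.3,20.7,0,0.4,0.019,0,0.7]]]'
python3 - <<'E'
from h import *
s=get_state(); R=cv2.Rodrigues(s['ee_rot'])[0]; print(np.round(R,3), np.round(s['tcp_pos'],4), np.round(s['joints'],2))
im=capture("wrist"); cv2.imwrite("pics/w1.png",im[:,:,::-1]); im=capture("side"); cv2.imwrite("pics/s1.png",im[:,:,::-1])
E
```

```text
clock: 2.47
tcp_pos: [0.5861, -0.0542, 0.2624]
ee_rot: [1.457, 1.534, -0.959]
wrist_force: [-0.3, 0.6, 0.8]
grip_width: 0.302
[[-0.021  0.999  0.046]
 [ 0.396  0.051 -0.917]
 [-0.918 -0.001 -0.396]] [ 0.5861 -0.0542  0.2624] [ 0.64  0.44 -0.59  1.66 -0.18  1.18  0.22]
```

View pics/w1.png

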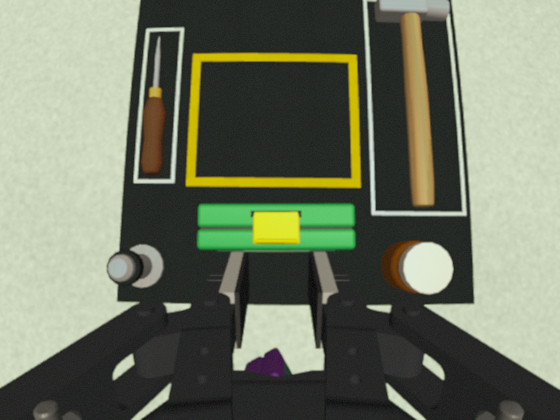

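View pics/s1.png

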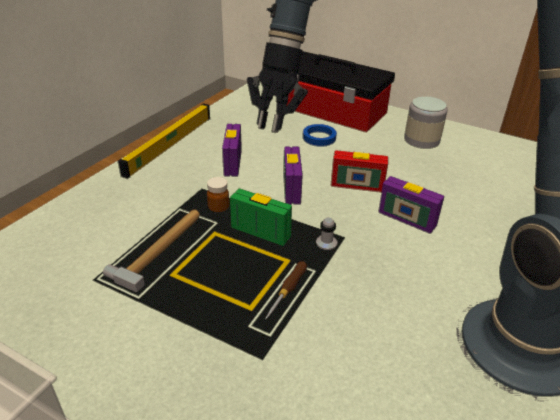

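```bash
python3 - <<'E'
from h import *
s=get_state(); print(np.round(s['tcp_pos'],4),np.round(s['dq'],3),s['clock'])
E
```

```text
[ 0.5846 -0.0599  0.262 ] [ 0.027 -0.017  0.04   0.006  0.013  0.003  0.003] 2.5667
```

```bash
python3 -m handwheel '[[[0,0,-3,0,0,0,0.7],[0,0,-6,0,0,0,0.7],[0,0,-9,0,0,0,0.7],[0,0,-12,0,0,0,0.7],[0,0,-14.5,0,0,0,0.7],[0,0,-16.5,0,0,0,0.7],[0,0,-18,0,0,0,0.7],[0,0,-19,0,0,0,0.7]]]'
python3 - <<'E'
from h import *
for n in("wrist","side","top"):
    im=capture(n); cv2.imwrite(f"pics/{n}2.png",im[:,:,::-1])
s=get_state(); print(np.round(s['tcp_pos'],4),np.round(s['wrist_force'],2),s['clock'])
a=cv2.imread("pics/side2.png")[100:300,150:390]; b=cv2.imread("pics/top2.png")[90:320,190:450]
cv2.imwrite("pics/m2.png",np.hstack([cv2.resize(a,(480,400)),cv2.resize(b,(320,400))]))
E
```

```text
clock: 3.23
tcp_pos: [0.5833, -0.0629, 0.0705]
ee_rot: [1.459, 1.525, -0.972]
wrist_force: [0.6, -0.2, -0.5]
grip_width: 0.302
[ 0.5842 -0.062   0.0722] [-0.99  0.03  0.11] 3.3833
```

View pics/m2.png

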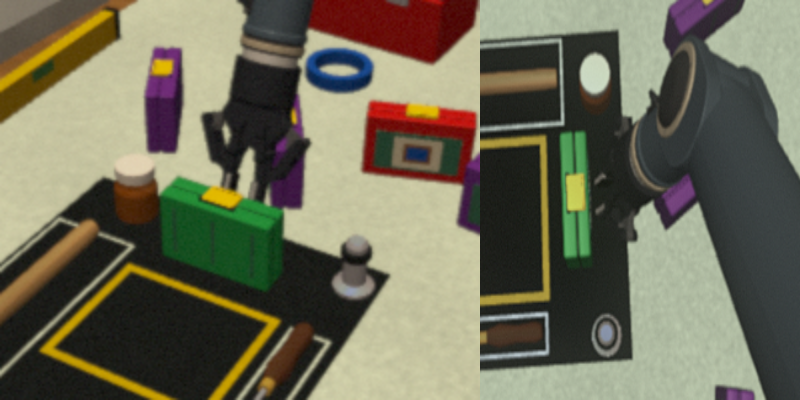

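View pics/wrist2.png

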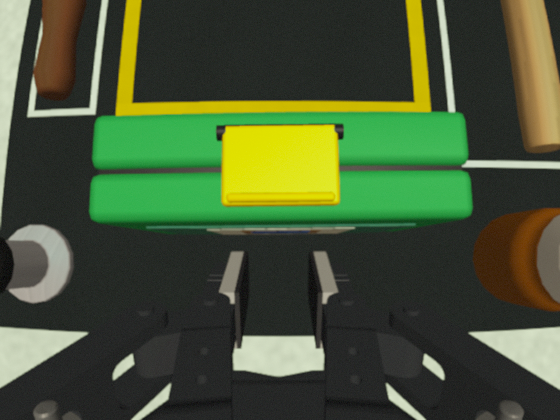

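The wrist view shows the fingers (235 and 322, 285) square to the lid, centred on the latch (280,165) and with a gap left. I'll go down to pushing height slowly.

```bash
python3 -m handwheel '[[[0,0,-1,0,0,0,0.7],[0,0,-2,0,0,0,0.7],[0,0,-3,0,0,0,0.7],[0,0,-3.7,0,0,0,0.7],[0,0,-4.2,0,0,0,0.7],[0,0,-4.2,0,0,0,0.7]]]'
python3 - <<'E'
from h import *
for n in("wrist","side"):
    im=capture(n); cv2.imwrite(f"pics/{n}3.png",im[:,:,::-1])
s=get_state(); print(np.round(s['tcp_pos'],4),np.round(s['wrist_force'],2),s['clock'])
a=cv2.imread("pics/side3.png")[120:270,190:350]; b=cv2.imread("pics/wrist3.png")
cv2.imwrite("pics/m3.png",np.hstack([cv2.resize(a,(400,375)),cv2.resize(b,(400,300)).copy() if 0 else cv2.copyMakeBorder(cv2.resize(b,(400,300)),0,75,0,0,0)]))
E
```

```text
clock: 3.88
tcp_pos: [0.5836, -0.0608, 0.0289]
ee_rot: [1.458, 1.527, -0.97]
wrist_force: [-0.3, -0.9, -0.1]
grip_width: 0.299
[ 0.5845 -0.0609  0.0302] [0.73 0.14 0.38] 3.9833
```

View pics/m3.png

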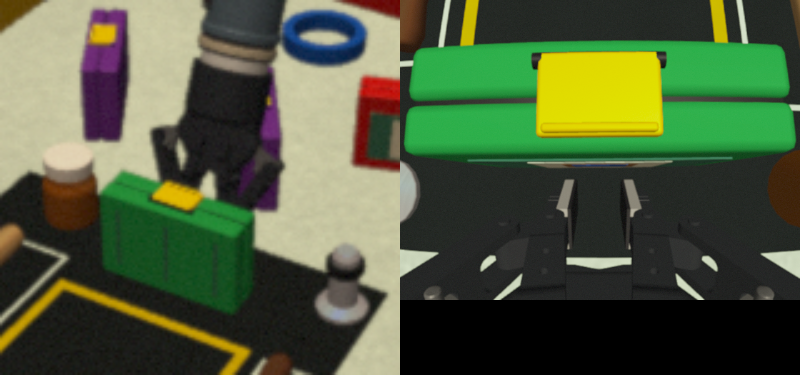

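```bash
python3 -m handwheel '[[[0,0.2,0,0,0,0,0.7],[0,0.4,0,0,0,0,0.7],[0,0.6,0,0,0,0,0.7],[0,0.8,0,0,0,0,0.7],[0,1.0,0,0,0,0,0.7],[-0.1,1.2,0,0,0,0,0.7],[-0.1,1.4,0,0,0,0,0.7],[-0.1,1.6,0,0,0,0,0.7],[-0.1,1.8,0,0,0,0,0.7],[-0.1,2.0,0,0,0,0,0.7]]]'
cat >> h.py <<'E'
def look(tag,ns=("side",)):
    ims={n:capture(n) for n in ns}
    for n,im in ims.items(): cv2.imwrite(f"pics/{n}{tag}.png",im[:,:,::-1])
    cal={n:get_calibration(n) for n in ims}
    ms={n:gmask(im) for n,im in ims.items()}
    p,f=fit(ms,[.581,.01,np.pi/2+.05],cal); print(round(f,3)); report(p)
    s=get_state(); print(np.round(s['tcp_pos'],4),np.round(s['wrist_force'],2),s['clock'])
E
python3 -c "
from h import *
look('4')"
```

```text
clock: 4.82
tcp_pos: [0.5837, -0.0412, 0.0305]
ee_rot: [1.459, 1.524, -0.968]
wrist_force: [0.1, -3.5, 3.2]
grip_width: 0.299
0.034
case [ 0.5817 -0.0065  1.602 ] mat footL [-99.7  66.5] footR [-101.4  -73.5] lidmid [ 0.5823 -0.0275] yaw-mat deg -0.66
[ 0.5836 -0.0404  0.0305] [ 0.71 -2.34  1.37] 4.8667
```

```bash
python3 -m handwheel '[[[0,0.3,0,0,0,0,0.7],[0,0.6,0,0,0,0,0.7],[0,0.9,0,0,0,0,0.7],[-0.1,1.2,0,0,0,0,0.7],[-0.1,1.5,0,0,0,0,0.7],[-0.1,1.8,0,0,0,0,0.7],[-0.1,2.1,0,0,0,0,0.7],[-0.1,2.4,0,0,0,0,0.7],[-0.1,2.7,0,0,0,0,0.7],[-0.1,2.9,0,0,0,0,0.7]]]'
python3 -c "
from h import *
look('5',('side','wrist'))" ; python3 - <<'E'
import cv2,numpy as np
a=cv2.imread("pics/side5.png")[150:300,170:330]; b=cv2.imread("pics/wrist5.png")
cv2.imwrite("pics/m5.png",np.hstack([cv2.resize(a,(400,375)),cv2.copyMakeBorder(cv2.resize(b,(400,300)),0,75,0,0,0)]))
E
```

```text
clock: 5.7
tcp_pos: [0.5823, -0.0114, 0.0303]
ee_rot: [1.458, 1.526, -0.968]
wrist_force: [0.5, -3.1, 1.6]
grip_width: 0.299
0.582
case [0.5822 0.0213 1.6003] mat footL [-71.9  64.7] footR [-73.7 -75.3] lidmid [5.829e-01 3.000e-04] yaw-mat deg -0.76
[ 0.5822 -0.011   0.0303] [1.02 0.3  1.01] 5.8
```

View pics/m5.png

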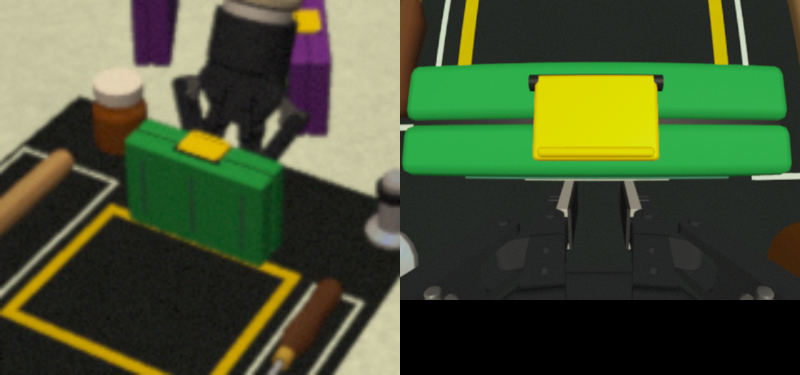

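The side picture shows the standing case covering most of the near yellow line, with its bottom edge about at the inner side. I'll push about 13 mm more for margin.

```bash
python3 -m handwheel '[[[0,0.2,0,0,0,0,0.7],[0,0.4,0,0,0,0,0.7],[0,0.6,0,0,0,0,0.7],[0,0.8,0,0,0,0,0.7],[-0.1,1.0,0,0,0,0,0.7],[-0.1,1.2,0,0,0,0,0.7],[-0.1,1.3,0,0,0,0,0.7],[-0.1,1.3,0,0,0,0,0.7]]]'
python3 -c "
from h import *
look('6',('side',))" ; python3 - <<'E'
import cv2,numpy as np
a=cv2.imread("pics/side6.png")[170:290,170:330]
cv2.imwrite("pics/m6.png",cv2.resize(a,(640,480),interpolation=cv2.INTER_CUBIC))
E
```

```text
clock: 6.47
tcp_pos: [0.5812, 0.0017, 0.0303]
ee_rot: [1.458, 1.526, -0.968]
wrist_force: [0.9, -0.4, 0.3]
grip_width: 0.301
0.018
case [0.5801 0.0355 1.6077] mat footL [-58.1  66.4] footR [-58.9 -73.6] lidmid [0.5809 0.0146] yaw-mat deg -0.34
[0.5812 0.0016 0.0303] [ 0.15 -0.87 -0.13] 6.5167
```

View pics/m6.png

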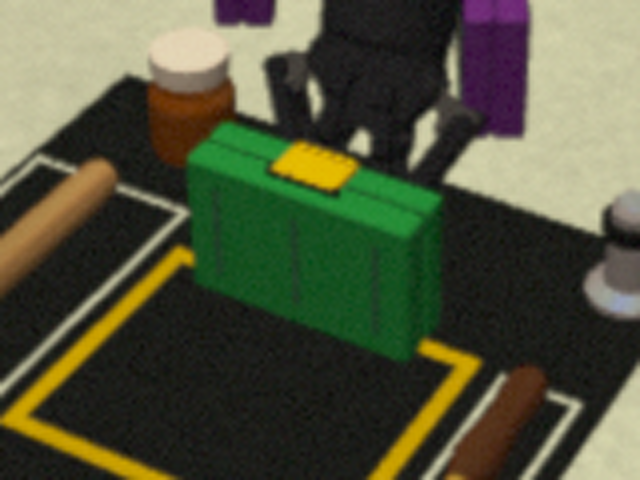

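The edge is inside the line: mat x is about -58.5 mm at both ends, and the case is upright and square. Now I'll back off 1 cm, rise to about 80 mm above the mat and push it over.

```bash
python3 -m handwheel '[[[0,-0.6,0,0,0,0,0.7],[0,-1.2,0,0,0,0,0.7],[0,-1.2,1.5,0,0,0,0.7],[0,-1.2,3.0,0,0,0,0.7],[0,-1.2,4.5,0,0,0,0.7],[0,-1.2,5.4,0,0,0,0.7],[0,-1.2,5.7,0,0,0,0.7],[0,-1.2,5.7,0,0,0,0.7]]]'
python3 -c "
from h import *
look('7',('side','wrist'))" ; python3 - <<'E'
import cv2,numpy as np
a=cv2.imread("pics/side7.png")[150:300,170:330]; b=cv2.imread("pics/wrist7.png")
cv2.imwrite("pics/m7.png",np.hstack([cv2.resize(a,(400,375)),cv2.copyMakeBorder(cv2.resize(b,(400,300)),0,75,0,0,0)]))
E
```

```text
clock: 7.18
tcp_pos: [0.5818, -0.0114, 0.0879]
ee_rot: [1.459, 1.524, -0.968]
wrist_force: [0.2, 0.5, -0.2]
grip_width: 0.298
0.531
case [0.58   0.0353 1.6136] mat footL [-58.8  66.6] footR [-58.8 -73.4] lidmid [0.5809 0.0143] yaw-mat deg 0.0
[ 0.581  -0.0112  0.0867] [ 0.02  0.19 -0.31] 7.2833
```

View pics/m7.png

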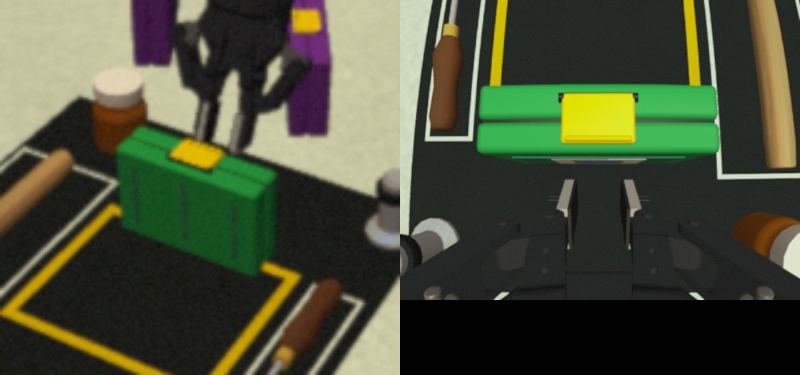

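```bash
python3 -m handwheel '[[[0,0.3,0,0,0,0,0.7],[0,0.6,0,0,0,0,0.7],[0,0.9,0,0,0,0,0.7],[0,1.1,0,0,0,0,0.7],[0,1.3,0,0,0,0,0.7],[-0.1,1.5,0,0,0,0,0.7],[-0.1,1.7,0,0,0,0,0.7],[-0.1,1.9,0,0,0,0,0.7],[-0.1,2.1,0,0,0,0,0.7],[-0.1,2.3,0,0,0,0,0.7]]]'
python3 - <<'E'
from h import *
im=capture("side"); s=get_state(); print(np.round(s['tcp_pos'],4),np.round(s['wrist_force'],2))
cv2.imwrite("pics/s8.png",cv2.resize(im[150:300,160:320,::-1],(640,600),interpolation=cv2.INTER_CUBIC))
E
```

```text
clock: 8.12
tcp_pos: [0.5805, 0.0121, 0.0874]
ee_rot: [1.459, 1.525, -0.968]
wrist_force: [0.5, -1.9, 1.0]
grip_width: 0.301
[0.5804 0.0127 0.0875] [ 0.21 -0.33  1.19]
```

View pics/s8.png

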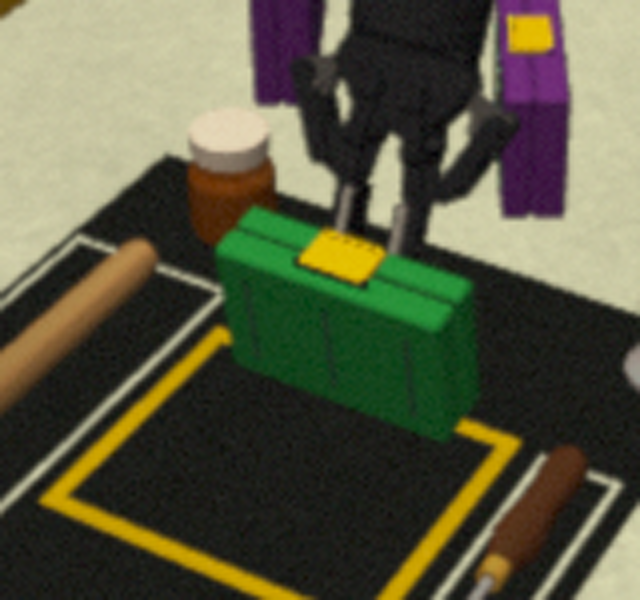

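The case is tilting over its front edge and hasn't slid: the foot is at the same place relative to the line. I'll keep pushing gently.

```bash
python3 -m handwheel '[[[0,0.25,0,0,0,0,0.7],[0,0.5,0,0,0,0,0.7],[0,0.75,0,0,0,0,0.7],[0,1.0,0,0,0,0,0.7],[0,1.25,0,0,0,0,0.7],[-0.1,1.5,0,0,0,0,0.7],[-0.1,1.75,0,0,0,0,0.7],[-0.1,2.0,0,0,0,0,0.7]]]'
python3 - <<'E'
from h import *
im=capture("side"); s=get_state(); print(np.round(s['tcp_pos'],4),np.round(s['wrist_force'],2))
cv2.imwrite("pics/s9.png",cv2.resize(im[150:300,160:320,::-1],(640,600),interpolation=cv2.INTER_CUBIC))
E
```

```text
clock: 8.83
tcp_pos: [0.5792, 0.0324, 0.0873]
ee_rot: [1.458, 1.526, -0.968]
wrist_force: [0.3, 0.4, 0.4]
grip_width: 0.299
[0.5792 0.0331 0.0874] [0.01 0.15 0.29]
```

View pics/s9.png

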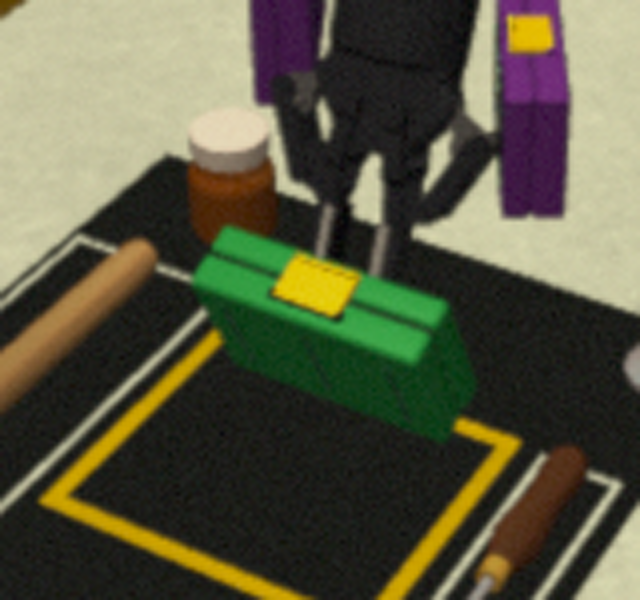

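It's near its balance, with the force down to almost nothing. A little further.

```bash
python3 -m handwheel '[[[0,0.2,0,0,0,0,0.7],[0,0.4,0,0,0,0,0.7],[0,0.6,0,0,0,0,0.7],[0,0.7,0,0,0,0,0.7],[0,0.8,0,0,0,0,0.7],[0,0.8,0,0,0,0,0.7],[0,0.8,0,0,0,0,0.7],[0,0.8,0,0,0,0,0.7]]]'
python3 - <<'E'
from h import *
im=capture("side"); s=get_state(); print(np.round(s['tcp_pos'],4),np.round(s['wrist_force'],2))
cv2.imwrite("pics/s10.png",cv2.resize(im[150:300,160:320,::-1],(640,600),interpolation=cv2.INTER_CUBIC))
E
```

```text
clock: 9.55
tcp_pos: [0.5795, 0.0398, 0.0873]
ee_rot: [1.459, 1.525, -0.968]
wrist_force: [-0.1, -0.1, 0.4]
grip_width: 0.3
[0.5795 0.0398 0.0873] [0.09 0.35 0.31]
```

View pics/s10.png

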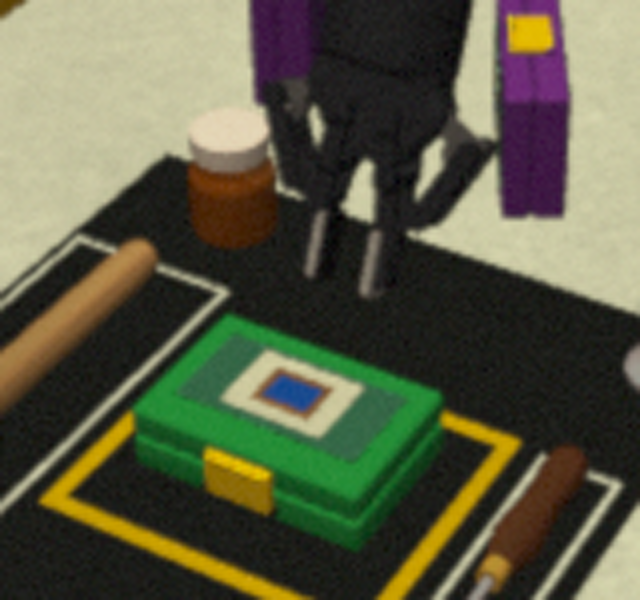

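It has fallen flat with the lid up. I'll raise the arm clear and check from above.

```bash
python3 -m handwheel '[[[0,-0.5,1,0,0,0,0.7],[0,-1.5,3,0,0,0,0.7],[0,-3,6,0,0,0,0.7],[0,-5,9,0,0,0,0.7],[0,-7,12,0,0,0,0.7],[0,-9,15,0,0,0,0.7],[0,-11,17,0,0,0,0.7],[0,-12,18,0,0,0,0.7],[0,-12,18,0,0,0,0.7]]]'
python3 - <<'E'
from h import *
for n in ("top","side"):
    im=capture(n); cv2.imwrite(f"pics/{n}11.png",im[:,:,::-1])
    for k in ("hammer","awl","doorstop","jar","case_foot_left","case_foot_right","case_top_left","case_top_right"):
        print(n,k,[(np.round(a['position'],3).tolist(),np.round(tomat(a['position'])*1000).tolist(),round(a['p'],2)) for a in tip_of(k,n) if np.abs(tomat(a['position'])).max()<.25][:2])
s=get_state(); print(np.round(s['tcp_pos'],4),np.round(s['wrist_force'],2),s['clock'])
im=cv2.imread("pics/top11.png"); m=gmask(im[:,:,::-1].copy())
c,_=cv2.findContours(m,0,cv2.CHAIN_APPROX_NONE); W=toz("top",np.vstack(c)[:,0],.042)[:,:2]
q=cv2.boxPoints(cv2.minAreaRect((W*1000).astype(np.float32)))/1000; print(np.round(tomat(q)*1000,1))
cv2.imwrite("pics/m11.png",np.hstack([cv2.resize(im[90:320,110:330],(400,418)),cv2.resize(cv2.imread("pics/side11.png")[150:307,140:290],(400,418))]))
E
```

```text
clock: 10.35
tcp_pos: [0.581, -0.0841, 0.2706]
ee_rot: [1.463, 1.515, -0.969]
wrist_force: [-0.1, -0.3, 0.0]
grip_width: 0.3
top hammer [([0.733, 0.15, 0.003], [28.0, -161.0], 0.97)]
top awl [([0.432, 0.122, -0.001], [13.0, 140.0], 0.81)]
top doorstop []
top jar [([0.725, -0.05, 0.003], [-171.0, -145.0], 0.86)]
top case_foot_left [([0.511, 0.059, 0.001], [-53.0, 64.0], 0.7)]
top case_foot_right [([0.646, 0.059, 0.002], [-59.0, -71.0], 0.67)]
top case_top_left [([0.507, 0.144, 0.002], [32.0, 65.0], 0.74)]
top case_top_right []
side hammer [([0.735, 0.144, 0.001], [22.0, -163.0], 0.85)]
side awl [([0.437, 0.125, 0.003], [16.0, 136.0], 0.59)]
side doorstop [([0.432, -0.063, -0.0], [-172.0, 149.0], 0.76)]
side jar [([0.732, -0.052, -0.001], [-174.0, -152.0], 0.56), ([0.429, -0.065, -0.002], [-174.0, 151.0], 0.24)]
side case_foot_left [([0.509, 0.052, -0.0], [-60.0, 67.0], 0.62)]
side case_foot_right [([0.646, 0.06, 0.004], [-57.0, -70.0], 0.61)]
side case_top_left [([0.505, 0.147, 0.005], [35.0, 67.0], 0.83), ([0.577, 0.055, 0.028], [-60.0, -1.0], 0.4)]
side case_top_right [([0.644, 0.153, -0.001], [35.0, -72.0], 0.86)]
[ 0.5795 -0.0801  0.2673] [0.27 0.1  0.14] 11.25
[[ 35.9  71.9]
 [-62.9  71.6]
 [-62.4 -75.3]
 [ 36.3 -75. ]]
```

View pics/m11.png

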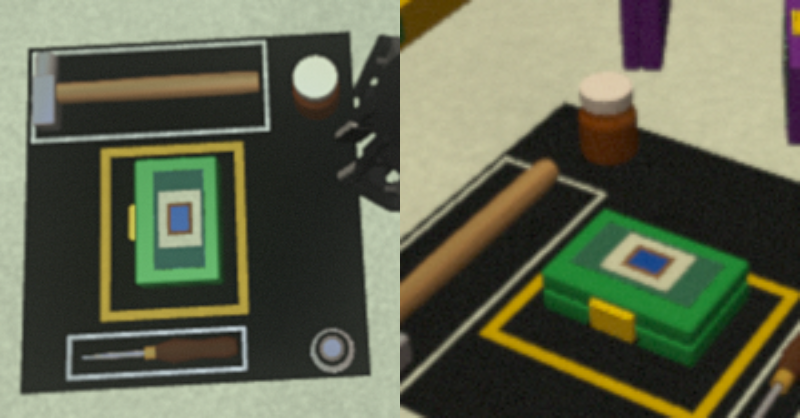

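The case lies flat, lid up and wholly inside the outline, and the arm is clear. The other things are where they stood.

```bash
python3 -c "
from cell import *
print(hand_in())"
```

```text
the job is handed in; nothing more can be done
None
```

I slid the green case upright until its leading bottom edge was past the near yellow line. Then I pushed it near the top so it tipped over and fell flat in its spot. I handed in with about 11.3 s of the 38 s used; the hand-in gives no verdict.

- **Push:** low contact, about 20–24 mm above the mat. The edge ended at about mat x = -58.5 mm at both ends, 14 mm inside the line's inner side, with the case upright. The highest wrist force I read during the push was about 4.7 N, well under 18 N. It was read between moves, so brief peaks would not show.
- **Final position:** flat and lid up, corners at about x -60 to +36 mm and y -75 to +72 mm in the mat frame. That is inside the allowed ±77.5 and ±95 mm.
- **Other things:** the jar is within about 3 mm of its first measurement in each camera. The doorstop matches within 5 mm in the side view. I took no starting position for the hammer and awl, but both still lie in their white outlines in the last pictures.
- **Arm:** clear at about 0.27 m height, with wrist force near zero.

**Checks that failed or disagreed:**
- In the last top picture the detector missed the doorstop and `case_top_right`, though the side view found both.
- The two cameras differed by up to 7 mm on the case corners and the jar.
- At the start they differed by about 2° on the case's yaw.

These differences are smaller than the margins left.

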